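# Discard a plaster model through the sprung flap of the bench waste box

## Robot

A 6-joint arm with a two-finger parallel gripper is mounted at the origin on the work surface. World frame = base frame: x ahead of the robot, y to its left, z up, the work surface at z = 0. Lengths are in m, angles in rad, forces in N, time in s.
With the tool pointing down it reaches from about 0.275 to 0.75 m from the base axis. Payload 10.2 kg.
Tool frame: the origin (TCP) lies between the finger pads; the fingertips stand 8 mm ahead of it and the grasp point (between the pads) lies 11 mm behind it; z points along the fingers, y is the direction in which the jaws open and shut (so a half turn about z gives the same grasp; the last joint's range is limited). The gripper opens to 88 mm and grips with 3 to 60 N. Pads are 18 mm wide; open, the fingers measure 123 mm over their backs; the gripper's body (75 mm by 187 mm) begins 45 mm behind the grasp point.
Start: joints at [0.928, 0.313, 1.498, -0, 1.331, -0.223], TCP at [0.214, 0.479, 0.247] pointing down, gripper open.
Joint ranges: [-2.94, 2.94], [-0.97, 2.17], [0.19, 2.56], [-1.23, 4.37], [0.02, 3.11], [-2.88, 2.88]. Speed limits (rad/s): [2.39, 2.39, 3.01, 3.14, 3.14, 3.14].

## Interface

Orientations are given as [roll, pitch, yaw] about the fixed x, y, z axes, in that order (R = Rz(yaw) Ry(pitch) Rx(roll)).
In Python, from rig import robot gives the robot as it stands.
- The arm moves only by the tool play_rows, never from a script. Its arguments are lists of equal length, an entry for each row: "linear": the shift along the world's x, y, z in cm, a list of three; "dr": the turn, a rotation vector about the world's x, y, z in rad, a list of three; "gripper": the finger opening in cm, from 0 to 8.81. A call has 1 to 10 rows; each row is the pose to reach, as a shift and turn from the pose commanded when the call began; what a row does not reach only later rows make up. A row lasts 1/12 s, in which the tool goes at most 41.7 mm and 7.16 degrees, less where a joint would pass 70% of its speed; a pose out of reach is approached as far as the arm can. A call with a gripper value outside its range is refused whole. The fingers move at their own pace and stop on an object; "grip_force" is the grip in N (left out, the last holds). Time passes only in rows, so rows that repeat a pose let the fingers close. It gives the time, the measured TCP pose, the force and the opening at its end, in the units of the state.
- robot.sense(): the state, without advancing time (a new reading comes with each control period).
- robot.read_camera(name): name is "scene" or "top" or "wrist"; returns (picture, depth): 420x560x3 uint8, blue, green, red; 420x560 float32, m along the optical axis (not along the pixel's ray), 0 where there is no reading.
- robot.camera_info(name): a dict with "fx", "fy", "cx", "cy" (pixels), "rvec" (rotation vector, rad) and "tvec" (3), from world to camera coordinates, as OpenCV has them; the wrist camera has in their place "mount" (4x4, takes a point from camera to tool coordinates, whose origin is the TCP and whose axes are the flange's). Camera axes: x right, y down, z forward; pixel columns grow to the right and rows downward; lengths in m; the calibration is good to about 2 mm. A picture is of the moment at which its call begins: read the wrist's pose just before it. camera_info takes no time and is no camera call.
- robot.sign_off(): hands the job in, once; it reports no verdict.
The state is a dict: "clock": time; "qpos": joint angles; "dq": joint speeds; "tau": joint torques, N m; "position": TCP position; "tool_rot": TCP orientation; "force": force on the tool from outside, world axes, zero at the start; "moment": the same for the moment, N m; "grip_width": finger opening in m.
Only numpy, scipy, OpenCV 4.12 (cv2) and the standard library are available. Lean on these libraries where they do the work, as an engineer would, in place of code of your own. Each camera call takes 0.05 s, during which the arm holds its last target. There are 200 camera calls.

## Task

Throw the horseshoe-shaped plaster model away into the waste box: push the sprung flap open with one finger and, while that finger keeps it open, push the model off the ledge and in with the other finger. Do not pinch or lift the model and do not shove it against the flap; keep the flap held open until the model has dropped inside, then let it swing shut and leave the other things standing where they are.

Things in the scene. Friction and masses are not known exactly. Their poses are not given: they have to be found in the camera images.
- waste_box: White hollow waste box fixed to the table, 280 mm long (its x), 180 wide (y). Origin on the table, mid width, below the ledge's inner edge; +x is the way in, z up. x -115 to 0: flat aluminium loading ledge, no rim. x 0 to 95: opening with the sloping flap, between 5 mm side cheeks (inner faces y = +-85) as high as the shut flap. x 95 to 165: flat roof 145 mm high. Floor 4 mm above the table.
- ledge_edge (a point): Middle of the ledge's inner edge, on its top face, 100 mm above the table; box axes. The ledge runs 115 mm back from here (box -x), the opening begins here (box +x).
- flap_hinge (a point): Middle of the flap's hinge: a level 9 mm rod across the box (along its y) at box x = 95 mm, 145 mm above the table; box axes.
- flap (a joint): Flap angle, rad: 0 shut, grows as the flap is pushed in and down, stop at 1.25. A spring shuts it: about 0.16 Nm to start it, 0.2 to 0.25 Nm when half open (2 to 8 N at a fingertip). Shut, it easily bears the model's weight.
- flap_edge (a point): Middle of the free lower edge of the flap; shut, box axes. The flap is a plain steel plate 3 mm thick, 166 mm wide, 105 mm long. Shut, it slopes from the hinge (box x 95, height 145 mm) down to the ledge's inner edge (x 0, height 100). Pressing its sloping upper face, forward or down, opens it; this lower edge swings down and inward, below the ledge.
- arch_model: Loose plaster U, bend in 5 flat facets, teeth on top, 35 to 70 g, flat on the ledge. 62 mm wide, 55 long, 14 high (21 with teeth), walls 10, 42 clear between the legs. Origin at its underside, mid width, at the centre of the bend: the bend reaches 31 mm ahead (+x), its inner face 21 ahead; the legs end 24 behind, where the U is open. Mass centre 7 mm ahead. Bend faces the flap within 25 degrees.
- powder_jar: Bystander: white screw-top jar, 44 mm across, 45 mm high, on the table before the ledge. Origin at the centre of its underside.
- black_cup: Bystander: black open cup, 70 mm across, 70 mm high, on the table beside the box. Origin at the centre of its underside.
- stain_bottle: Bystander: small amber bottle, 30 mm across, 70 mm high, on the table behind the box. Origin at the centre of its underside.
- block: Bystander: plain wooden block 50 x 50 mm, 45 mm high, on the table beside the ledge. Origin at the centre of its underside.

How it is judged:
By the outcome, as a careful person would: the job done as asked, in the order asked, and still so for the second after the job is handed in, with the robot touching nothing.
It also fails if it takes over 40 s, if anything falls off the work surface, if the arm or the gripper's body presses on something with over 40 N, if the wrist force passes 120 N, or if a joint passes its speed limit or range.

## Working session

There is one attempt and no reset: what is moved stays moved. The work goes in short steps, Python scripts to look and compute and a tool call to move; the robot and the scene stay as the last step left them, time stands still between calls to the robot, and variables do not carry over. Pictures are saved under pics/ and viewed, about 8 in all and at most 12, crops included, and the job is handed in when it is done.

Besides the shell and the picture viewer there is one more tool, called after "Request:" in YAML: its name, and indented under it one key for each argument. play_rows: Moves the arm, as the interface text tells. Its arguments: {"type":"object","properties":{"linear":{"type":"array"},"dr":{"type":"array"},"gripper":{"type":"array"},"grip_force":{"type":"number"}},"required":["linear","dr","gripper"]}

```bash
mkdir -p pics; ls; python3 - <<'E'
from rig import robot
import cv2,numpy as np
for n in("scene","top"):
    p,d=robot.read_camera(n); cv2.imwrite(f"pics/{n}0.png",p); np.save(f"pics/{n}0.npy",d); print(n,robot.camera_info(n))
s=robot.sense();print(s)
print(robot.camera_info("wrist"))
E
```

```text
pics
scene {'fx': 518.1365315876322, 'fy': 518.1365315876322, 'cx': 276.1516271453187, 'cy': 218.41821970488374, 'rvec': array([ 2.28219546,  1.09975684, -0.39234903]), 'tvec': array([-0.35393999, -0.30485973,  1.48057696])}
top {'fx': 432.357395472679, 'fy': 432.357395472679, 'cx': 283.88937244459123, 'cy': 214.2279771258193, 'rvec': array([ 2.13982139, -2.05922447,  0.23271652]), 'tvec': array([-0.01253461,  0.61445398,  0.70031078])}
{'clock': 0.1, 'qpos': array([ 9.27579036e-01,  3.13406039e-01,  1.49830571e+00, -1.67726078e-05,
        1.33098452e+00, -2.23451134e-01]), 'dq': array([-4.52848105e-04, -2.12047803e-03, -2.55260788e-03, -5.90944905e-04,
       -9.08037112e-06,  5.58563827e-04]), 'tau': array([ 1.46560600e-03, -4.02822018e+01, -2.52643114e+01,  6.94623543e-02,
        3.42801190e-02, -5.92721085e-05]), 'position': array([0.21388521, 0.47924917, 0.24623301]), 'tool_rot': array([-3.14051286e+00, -2.28674647e-04,  2.72183037e+00]), 'force': array([ 0.40663744, -0.04759074,  0.39056914]), 'moment': array([-0.02184184, -0.01269991,  0.01330503]), 'grip_width': 0.08792290193931769}
{'fx': 312.5818093871903, 'fy': 312.5818093871903, 'cx': 282.5175224466981, 'cy': 205.6888181183424, 'mount': array([[-6.60698013e-05, -9.60386176e-01, -2.78672546e-01,
         7.11821949e-02],
       [ 9.99999699e-01, -2.78820123e-04,  7.23807255e-04,
        -5.44797067e-04],
       [-7.72833996e-04, -2.78672414e-01,  9.60385906e-01,
        -1.39008825e-01],
       [ 0.00000000e+00,  0.00000000e+00,  0.00000000e+00,
         1.00000000e+00]])}
```

View pics/top0.png

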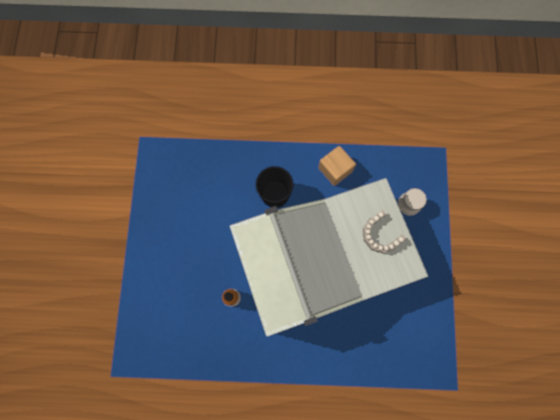

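View pics/scene0.png

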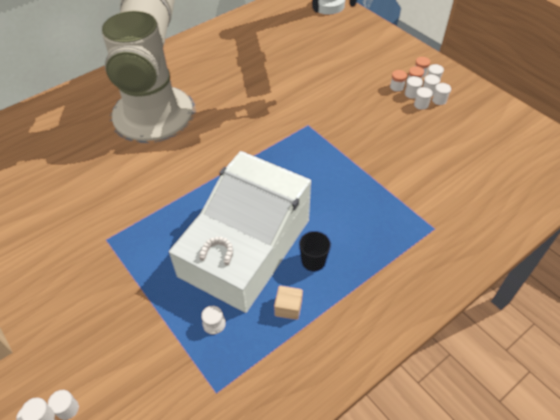

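Top view: the ledge is at upper right with its outer corners at (388,180) and (427,276), and the roof corners are at (231,227) and (267,335). The U sits around (385,235) with its bend facing left toward the flap. The jar is at (413,202), block (338,166), cup (275,186) and bottle (231,297).

```bash
cat > h.py <<'E'
import numpy as np,cv2
from rig import robot
def cloud(name,d):
    c=robot.camera_info(name); v,u=np.mgrid[:420,:560]
    P=np.dstack([(u-c['cx'])/c['fx']*d,(v-c['cy'])/c['fy']*d,d]).reshape(-1,3)
    R=cv2.Rodrigues(c['rvec'])[0]
    W=(P-c['tvec'])@R
    W[d.reshape(-1)==0]=np.nan
    return W.reshape(420,560,3)
E
python3 - <<'E'
from h import *
d=np.load('pics/top0.npy');W=cloud('top',d)
for n,(u,v) in dict(ledge=(400,262),ledge2=(380,195),roof=(255,250),roof2=(275,320),table=(180,200),jar=(413,198),block=(338,160),bottle=(231,297),flapmid=(318,258),arch=(370,235)).items(): print(n,W[v,u].round(4))
print('cup',W[175:205,260:290,:][W[175:205,260:290,2]>.055].mean(0).round(3))
m=np.zeros((420,560),bool);m[170:345,220:440]=1
z=W[...,2]
L=W[m&(abs(z-.1)<.006)]; 
r=W[m&(z>.09)&(z<.16)]
# rect of everything box-top
pts=W[m&(z>.093)&(z<.16)][:,:2]
n,lab,st,_=cv2.connectedComponentsWithStats((m&(z>.093)&(z<.16)).astype('uint8'))
i=1+st[1:,4].argmax();pts=W[lab==i][:,:2]
rc=cv2.minAreaRect((pts*1000).astype('float32'));print('rect',rc,cv2.boxPoints(rc))
# box frame
bp=cv2.boxPoints(rc)/1000;
ro=W[(lab==i)&(abs(z-.145)<.004)][:,:2]; print('roof rect',cv2.minAreaRect((ro*1000).astype('float32')))
E
```

```text
ledge [ 0.5334 -0.1858  0.0995]
ledge2 [ 0.6479 -0.1537  0.1001]
roof [0.5374 0.0533 0.1475]
roof2 [0.4322 0.0175 0.1439]
table [ 0.6513  0.2164 -0.    ]
jar [ 0.6598 -0.2265  0.0461]
block [ 0.7302 -0.0873  0.0426]
bottle [0.4663 0.0957 0.0693]
flapmid [ 0.5317 -0.0473  0.1238]
arch [ 0.5772 -0.1361  0.0996]
cup [0.652 0.027 0.066]
rect ((543.7919311523438, -66.57829284667969), (190.02072143554688, 280.0810546875), 21.812026977539062) [[ 403.5497     28.134125]
 [ 507.61737  -231.89532 ]
 [ 684.0342   -161.29071 ]
 [ 579.9665     98.73874 ]]
roof rect ((507.9023742675781, 23.32811737060547), (189.9011688232422, 86.50159454345703), 21.75465202331543)
```

```bash
python3 - <<'E'
from h import *
d=np.load('pics/top0.npy');W=cloud('top',d);z=W[...,2]
ex=np.array([-104.1,260.0]);ex/=np.hypot(*ex);ey=np.array([-ex[1],ex[0]])
o=np.array([.5438,-.0666])-.025*ex
B=np.dstack([(W[...,:2]-o)@ex,(W[...,:2]-o)@ey])*1000
for lo,hi in((-110,-70),(-60,-10),(105,160)):
    for zz in((.094,.106),(.138,.152)):
        s=(B[...,0]>lo)&(B[...,0]<hi)&(z>zz[0])&(z<zz[1])&(abs(B[...,1])<110)
        if s.sum()>50: print(lo,hi,zz,'y',np.percentile(B[s][:,1],[0,1,99,100]).round(1),'n',s.sum())
s=(abs(B[...,1])<60)&(z>.09);print('x range',np.nanmin(B[s&(B[...,0]>-140)][:,0]),B[s&(B[...,0]<190)][:,0].max())
a=(B[...,0]>-110)&(B[...,0]<-2)&(abs(B[...,1])<85)&(z>.1065)&(z<.13)
P=B[a];print('arch n',len(P),P.min(0),P.max(0),P.mean(0),'z',np.percentile(z[a],[50,95,100]))
# fit U outline: centreline distance
from scipy.optimize import least_squares
def res(p):
    c,s=np.cos(p[2]),np.sin(p[2]);q=(P-p[:2])@np.array([[c,-s],[s,c]])
    dd=np.where(q[:,0]>0,abs(np.hypot(q[:,0],q[:,1])-26),abs(abs(q[:,1])-26))
    out=np.maximum(-24-q[:,0],0)
    return np.hypot(dd,out)
best=min((least_squares(res,[*(P.mean(0)-[5,0]),t],loss='soft_l1') for t in(-.4,0,.4)),key=lambda r:r.cost)
print('fit',best.x,np.degrees(best.x[2]),best.cost)
c,s=np.cos(best.x[2]),np.sin(best.x[2]);q=(P-best.x[:2])@np.array([[c,-s],[s,c]]);print('local',q.min(0),q.max(0))
print('o',o,'ex',ex,'ey',ey)
p=best.x
print('arch world',o+p[0]/1000*ex+p[1]/1000*ey)
E
```

```text
-110 -70 (0.094, 0.106) y [-89.9 -88.   88.7  90.2] n 2266
-60 -10 (0.094, 0.106) y [-89.7 -88.   88.7  90.2] n 2886
105 160 (0.138, 0.152) y [-93.2 -88.2  88.4  94.2] n 4124
x range -115.01702568816043 165.07135042926467
arch n 521 [-99.70028832 -35.67595358] [-36.37849947  30.70888091] [-60.86351725   2.44946744] z [0.11820675 0.1222968  0.12379056]
fit [-66.40434185   0.50297493   0.29677422] 17.00391024741767 953.2120898815756
local [-27.00295383 -31.75201041] [28.494151   31.37809458]
o [ 0.55309246 -0.08980884] ex [-0.37169847  0.92835352] ey [-0.92835352 -0.37169847]
arch world [ 0.57730792 -0.1516425 ]
```

Request:
play_rows:
  linear:
    - [3.3,-5.8,0]
    - [6.5,-11.6,0]
    - [9.8,-17.5,0]
    - [13,-23.3,0]
    - [16.3,-29.1,0]
    - [19.5,-34.9,0]
    - [22.8,-40.7,0]
    - [26,-46.6,0]
    - [29.3,-52.4,0]
    - [32.5,-58.2,0]
  dr:
    - [0,0,-0.2]
    - [0,0,-0.41]
    - [0,0,-0.61]
    - [0,0,-0.82]
    - [0,0,-1.02]
    - [0,0,-1.23]
    - [0,0,-1.43]
    - [0,0,-1.64]
    - [0,0,-1.84]
    - [0,0,-2.046]
  gripper: [8.8,8.8,8.8,8.8,8.8,8.8,8.8,8.8,8.8,8.8]
  grip_force: 20

```text
clock: 0.93
position: [0.4177, 0.1137, 0.2467]
tool_rot: [-3.142, -0.0, 1.465]
force: [0.5, 1.4, 1.4]
grip_width: 0.0879
```

Request:
play_rows:
  linear:
    - [2,-3.6,0]
    - [4,-7.2,0]
    - [6,-10.8,0]
    - [8,-14.4,0]
    - [10,-18,0]
    - [12.1,-21.6,0]
    - [12.1,-21.6,0]
    - [12.1,-21.6,0]
    - [12.1,-21.6,0]
    - [12.1,-21.6,0]
  dr:
    - [0,0,-0.1]
    - [0,0,-0.2]
    - [0,0,-0.3]
    - [0,0,-0.4]
    - [0,0,-0.5]
    - [0,0,-0.6]
    - [0,0,-0.7]
    - [0,0,-0.788]
    - [0,0,-0.788]
    - [0,0,-0.788]
  gripper: [8.8,8.8,8.8,8.8,8.8,8.8,8.8,8.8,8.8,8.8]

```text
clock: 1.77
position: [0.5382, -0.1002, 0.2465]
tool_rot: [-3.141, 0.0, 0.687]
force: [-0.4, -0.5, 0.9]
grip_width: 0.088
```

```bash
cat >> h.py <<'E'
ex=np.array([-.3717,.92835]);ey=np.array([-ex[1],ex[0]]);o=np.array([.5531,-.0898])
def box(w): return np.array([(w[:2]-o)@ex,(w[:2]-o)@ey])*1000
def where():
    s=robot.sense();p=box(s['position']);t=s['tool_rot'][2]-np.pi/2
    psi=np.degrees(t)-111.82;psi=(psi+90)%180-90
    g=s['grip_width']*1000;u=np.array([np.cos(np.radians(psi)),np.sin(np.radians(psi))])
    r=g/2+8.75
    print('t%.2f tcp'%s['clock'],p.round(1),'z%.1f'%(s['position'][2]*1000),'psi %.1f g %.1f'%(psi,g),'Bc',(p-r*u).round(1),'Ac',(p+r*u).round(1),'F',s['force'].round(1),'rot',s['tool_rot'].round(3),'q6 %.2f'%s['qpos'][5])
def goal(Bc,psi,g,tip):
    s=robot.sense();r=g/2+8.75;a=np.radians(psi)
    b=(np.array(Bc)+r*np.array([np.cos(a),np.sin(a)]))/1000
    w=np.r_[o+b[0]*ex+b[1]*ey,(tip+8)/1000]
    cur=(np.degrees(s['tool_rot'][2])-90-111.82-psi+90)%180-90
    print('goal',Bc,psi,g,tip,'lin cm',((w-s['position'])*100).round(2),'dz',round(-np.radians(cur),3))
E
python3 - <<'E'
from h import *
where();goal((-57.3,2.8),17,88,140)
import cv2
s=robot.sense();c=robot.camera_info('wrist');p,d=robot.read_camera('wrist');cv2.imwrite('pics/w1.png',p)
v,u=np.mgrid[:420,:560]
P=np.dstack([(u-c['cx'])/c['fx']*d,(v-c['cy'])/c['fy']*d,d,np.ones_like(d)]).reshape(-1,4)@c['mount'].T
from scipy.spatial.transform import Rotation as R
W=(P[:,:3]@R.from_euler('xyz',s['tool_rot']).as_matrix().T+s['position'])
W=W[(d.reshape(-1)>.1)]
b=np.c_[(W[:,:2]-o)@ex,(W[:,:2]-o)@ey]*1000;z=W[:,2]*1000
l=(b[:,0]>-110)&(b[:,0]<-80)&(abs(b[:,1])<80)&(z<106)&(z>94);print('ledge z',np.median(z[l]),l.sum())
a=(b[:,0]>-112)&(b[:,0]<-5)&(abs(b[:,1])<80)&(z>106)&(z<128);Q=b[a]
from scipy.optimize import least_squares
def loc(p):
    k,s=np.cos(p[2]),np.sin(p[2]);return (Q-p[:2])@np.array([[k,-s],[s,k]])
def res(p):
    q=loc(p);dd=np.where(q[:,0]>0,abs(np.hypot(q[:,0],q[:,1])-26),abs(abs(q[:,1])-26))
    return np.hypot(dd,np.maximum(-24-q[:,0],0))
f=least_squares(res,[-65,.5,.29],loss='soft_l1');print('arch',len(Q),f.x.round(2),np.degrees(f.x[2]),np.percentile(loc(f.x),[1,99],axis=0))
E
```

```text
t1.77 tcp [-4.1 17.7] z246.5 psi 17.5 g 88.0 Bc [-54.4   1.9] Ac [46.2 33.6] F [-0.4 -0.5  0.9] rot [-3.141  0.     0.687] q6 0.49
goal (-57.3, 2.8) 17 88 140 lin cm [ 0.06 -0.28 -9.85] dz -0.009
ledge z 100.97189936740972 4468
arch 1922 [-68.65  -0.65   0.3 ] 17.188269248202072 [[-25.5207909  -29.12348798]
 [ 29.01762306  32.11850187]]
```

View pics/w1.png

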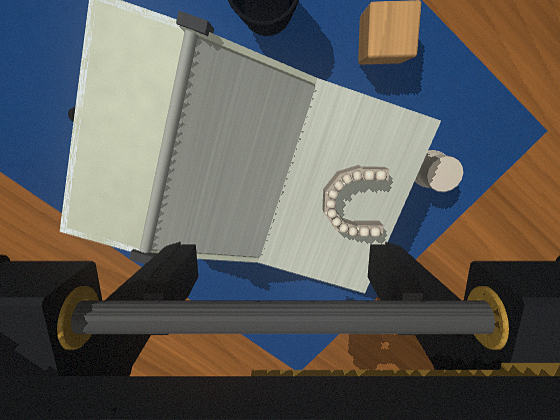

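The wrist view has the U at about (357,203), with the flap edge running from (315,80) to (262,255). Its fit agrees with the top view to about 2 mm: origin near box (-66.5, 0.7), yaw 17°. I'll descend with the rear finger inside the U and the front finger over the flap.

Request:
play_rows:
  linear:
    - [0.15,-0.5,-2]
    - [0.15,-0.5,-4.5]
    - [0.15,-0.5,-7]
    - [0.15,-0.5,-9]
    - [0.15,-0.5,-9.85]
    - [0.15,-0.5,-9.85]
    - [0.15,-0.5,-9.85]
  dr:
    - [0,0,-0.009]
    - [0,0,-0.009]
    - [0,0,-0.009]
    - [0,0,-0.009]
    - [0,0,-0.009]
    - [0,0,-0.009]
    - [0,0,-0.009]
  gripper: [8.8,8.8,8.8,8.8,8.8,8.8,8.8]

```text
clock: 2.4
position: [0.5401, -0.1052, 0.1491]
tool_rot: [3.141, -0.0, 0.676]
force: [-0.2, -0.4, -0.6]
grip_width: 0.0877
```

```bash
python3 - <<'E'
from h import *
where();goal((-59.8,2.7),17,88,104)
cv2.imwrite('pics/s2.png',robot.read_camera('scene')[0][140:340,130:380].repeat(3,0).repeat(3,1))
E
```

```text
t2.40 tcp [-9.5 17.8] z149.1 psi 16.9 g 87.7 Bc [-59.8   2.5] Ac [40.9 33.1] F [-0.2 -0.4 -0.6] rot [ 3.141 -0.     0.676] q6 0.49
goal (-59.8, 2.7) 17 88 104 lin cm [-0.04 -0.   -3.71] dz 0.001
```

View pics/s2.png

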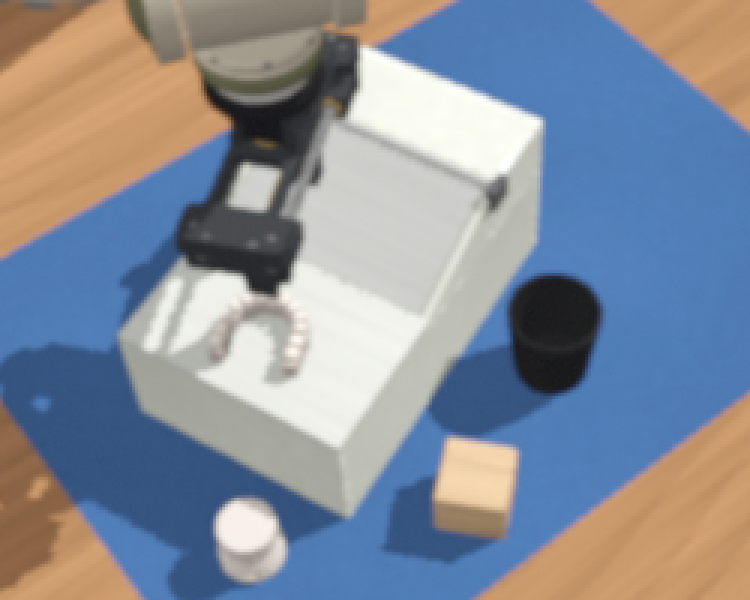

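The scene crop shows the rear fingertip at (262,290), 41 mm above the ledge, so it projects to about (262,330), which is inside the U. The front finger hangs over the flap. Continuing down.

Request:
play_rows:
  linear:
    - [0,0,-0.8]
    - [0,0,-1.6]
    - [0,0,-2.4]
    - [0,0,-3.1]
    - [0,0,-3.6]
    - [0,0,-3.6]
    - [0,0,-3.6]
  dr:
    - [0,0,0]
    - [0,0,0]
    - [0,0,0]
    - [0,0,0]
    - [0,0,0]
    - [0,0,0]
    - [0,0,0]
  gripper: [8.8,8.8,8.8,8.8,8.8,8.8,8.8]

```text
clock: 3.03
position: [0.54, -0.1057, 0.1121]
tool_rot: [3.141, 0.0, 0.675]
force: [-0.3, -3.7, 0.5]
grip_width: 0.0882
```

```bash
python3 - <<'E'
from h import *
where()
goal((-59.8,2.7),17,88,104)
goal((-50,2),12,88,104)
goal((-33,1),0,88,104)
goal((11,1),0,47,104)
cv2.imwrite('pics/s3.png',robot.read_camera('scene')[0][140:340,130:380].repeat(3,0).repeat(3,1))
E
```

```text
t3.03 tcp [-9.9 18.1] z112.1 psi 16.9 g 88.2 Bc [-60.5   2.8] Ac [40.7 33.4] F [-0.3 -3.7  0.5] rot [3.141 0.    0.675] q6 0.49
goal (-59.8, 2.7) 17 88 104 lin cm [-0.02  0.05 -0.01] dz 0.003
goal (-50, 2) 12 88 104 lin cm [ 0.05  1.26 -0.01] dz -0.085
goal (-33, 1) 0 88 104 lin cm [ 0.48  3.39 -0.01] dz -0.294
goal (11, 1) 0 47 104 lin cm [-0.39  5.57 -0.01] dz -0.294
```

View pics/s3.png

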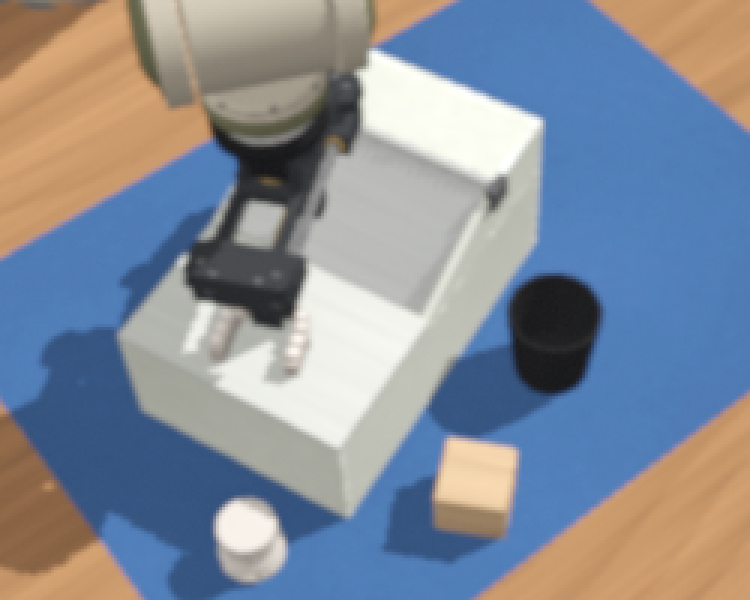

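The crop shows the rear finger down inside the U (legs visible at (222,330) and (298,345), undisturbed) and the flap pushed in. Pressing back is 3.7 N, matching the flap. First push: forward while straightening the yaw.

Request:
play_rows:
  linear:
    - [0.02,0.4,0]
    - [0.03,0.8,0]
    - [0.05,1.26,0]
    - [0.12,1.6,0]
    - [0.2,2,0]
    - [0.27,2.4,0]
    - [0.35,2.8,0]
    - [0.42,3.1,0]
    - [0.48,3.39,0]
    - [0.48,3.39,0]
  dr:
    - [0,0,-0.03]
    - [0,0,-0.06]
    - [0,0,-0.085]
    - [0,0,-0.12]
    - [0,0,-0.155]
    - [0,0,-0.19]
    - [0,0,-0.225]
    - [0,0,-0.26]
    - [0,0,-0.294]
    - [0,0,-0.294]
  gripper: [8.8,8.8,8.8,8.8,8.8,8.8,8.8,8.8,8.8,8.8]

```text
clock: 3.92
position: [0.5447, -0.072, 0.1125]
tool_rot: [3.14, 0.0, 0.38]
force: [0.9, -6.0, 1.7]
grip_width: 0.0882
```

```bash
python3 - <<'E'
from h import *
where()
goal((-11,1),0,66,104)
goal((11,1),0,47,104)
cv2.imwrite('pics/s4.png',robot.read_camera('scene')[0][140:340,130:380].repeat(3,0).repeat(3,1))
p,d=robot.read_camera('top');cv2.imwrite('pics/t4.png',p[150:350,220:440].repeat(3,0).repeat(3,1))
E
```

```text
t3.92 tcp [19.7  1.2] z112.5 psi -0.1 g 88.2 Bc [-33.2   1.3] Ac [72.5  1.2] F [ 0.9 -6.   1.7] rot [3.14 0.   0.38] q6 0.85
goal (-11, 1) 0 66 104 lin cm [-0.39  1.04 -0.05] dz 0.001
goal (11, 1) 0 47 104 lin cm [-0.86  2.2  -0.05] dz 0.001
```

View pics/s4.png

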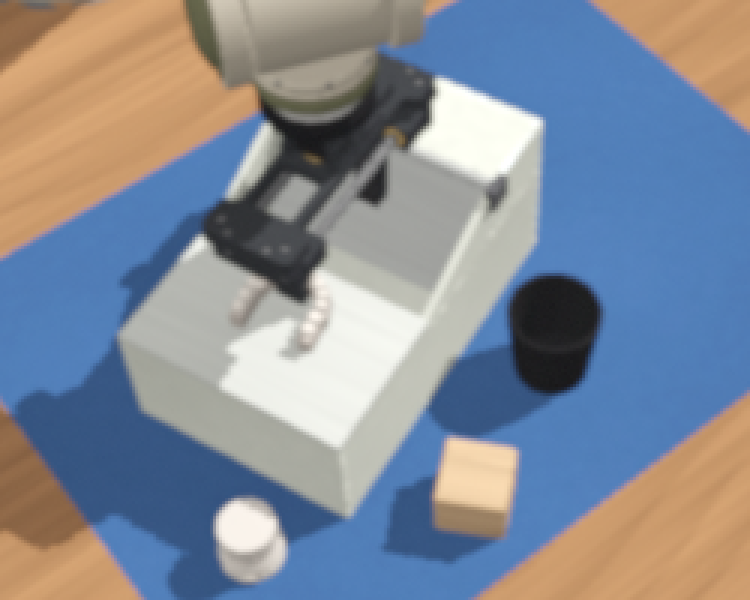

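The crop shows the flap wide open under the front finger (tip at (375,195)) and the U moved forward and still flat on the ledge around (285,300). Next I close the fingers while advancing, so the front finger stays put and the rear one pushes.

Request:
play_rows:
  linear:
    - [-0.04,0.1,-0.05]
    - [-0.08,0.2,-0.05]
    - [-0.12,0.3,-0.05]
    - [-0.16,0.42,-0.05]
    - [-0.2,0.52,-0.05]
    - [-0.24,0.62,-0.05]
    - [-0.28,0.73,-0.05]
    - [-0.31,0.84,-0.05]
    - [-0.35,0.94,-0.05]
    - [-0.39,1.04,-0.05]
  dr:
    - [0,0,0]
    - [0,0,0]
    - [0,0,0]
    - [0,0,0]
    - [0,0,0]
    - [0,0,0]
    - [0,0,0]
    - [0,0,0]
    - [0,0,0]
    - [0,0,0]
  gripper: [8.6,8.4,8.2,8.0,7.7,7.5,7.3,7.0,6.8,6.6]

```text
clock: 4.85
position: [0.5408, -0.0619, 0.1124]
tool_rot: [3.14, 0.0, 0.381]
force: [-0.5, -7.1, 2.1]
grip_width: 0.0665
```

```bash
python3 - <<'E'
from h import *
where()
goal((11,1),0,47,104)
goal((13,1),0,46,104)
E
```

```text
t4.85 tcp [30.5  1. ] z112.4 psi 0.0 g 66.5 Bc [-11.5   1. ] Ac [72.5  1. ] F [-0.5 -7.1  2.1] rot [3.14  0.    0.381] q6 0.86
goal (11, 1) 0 47 104 lin cm [-0.47  1.18 -0.04] dz -0.0
goal (13, 1) 0 46 104 lin cm [-0.53  1.32 -0.04] dz -0.0
```

Request:
play_rows:
  linear:
    - [-0.05,0.13,0]
    - [-0.1,0.25,0]
    - [-0.15,0.38,0]
    - [-0.2,0.5,0]
    - [-0.25,0.63,0]
    - [-0.3,0.75,0]
    - [-0.35,0.88,0]
    - [-0.41,1.02,0]
    - [-0.47,1.18,0]
    - [-0.47,1.18,0]
  dr:
    - [0,0,0]
    - [0,0,0]
    - [0,0,0]
    - [0,0,0]
    - [0,0,0]
    - [0,0,0]
    - [0,0,0]
    - [0,0,0]
    - [0,0,0]
    - [0,0,0]
  gripper: [6.4,6.2,6.0,5.8,5.55,5.35,5.1,4.9,4.7,4.7]

```text
clock: 5.68
position: [0.5362, -0.0501, 0.1118]
tool_rot: [3.139, -0.0, 0.381]
force: [0.9, -7.5, -1.5]
grip_width: 0.0466
```

```bash
python3 - <<'E'
from h import *
where()
a=robot.read_camera('scene')[0][150:300,150:350];b=robot.read_camera('top')[0][150:300,240:440]
cv2.imwrite('pics/s5.png',np.hstack([cv2.resize(x,None,fx=2,fy=2,interpolation=3) for x in(a,b)]))
E
```

```text
t5.68 tcp [43.1  0.9] z111.8 psi 0.0 g 46.6 Bc [11.   0.9] Ac [75.1  0.9] F [ 0.9 -7.5 -1.5] rot [ 3.139 -0.     0.381] q6 0.88
```

View pics/s5.png

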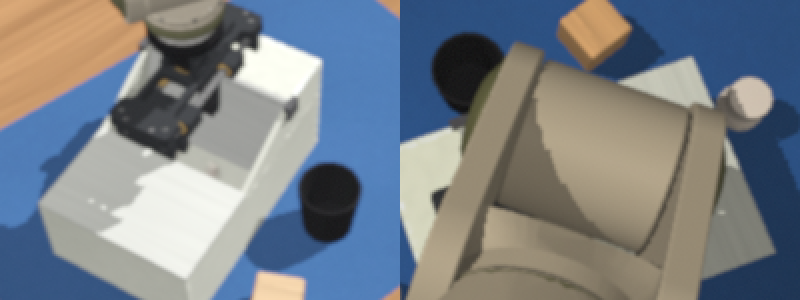

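The scene half still shows a toothed tip at about (212,168) near the ledge edge, so the model may be mid-drop or hung up. I'll hold a moment and look closer.

Request:
play_rows:
  linear:
    - [0,0,0]
    - [0,0,0]
    - [0,0,0]
    - [0,0,0]
  dr:
    - [0,0,0]
    - [0,0,0]
    - [0,0,0]
    - [0,0,0]
  gripper: [4.7,4.7,4.7,4.7]

```text
clock: 6.12
position: [0.5363, -0.0503, 0.1119]
tool_rot: [3.139, -0.0, 0.381]
force: [1.8, -7.2, -1.8]
grip_width: 0.047
```

```bash
python3 - <<'E'
from h import *
where()
p,d=robot.read_camera('scene');W=cloud('scene',d)
cv2.imwrite('pics/s6.png',cv2.resize(p[190:270,190:300],None,fx=7,fy=7,interpolation=2))
b=np.dstack([(W[...,:2]-o)@ex,(W[...,:2]-o)@ey,W[...,2]])*[1000,1000,1000]
b[...,:2]=b[...,:2]; 
for v in range(222,250,4):
    print(v,[tuple(b[v,u].round().astype(int)) for u in range(232,276,6)])
E
```

```text
t6.12 tcp [42.9  0.9] z111.9 psi 0.0 g 47.0 Bc [10.6  0.9] Ac [75.2  0.9] F [ 1.8 -7.2 -1.8] rot [ 3.139 -0.     0.381] q6 0.88
222 [(np.int64(-50), np.int64(-31), np.int64(201)), (np.int64(-38), np.int64(-36), np.int64(190)), (np.int64(15), np.int64(-10), np.int64(112)), (np.int64(57), np.int64(5), np.int64(53)), (np.int64(60), np.int64(-9), np.int64(59)), (np.int64(61), np.int64(-25), np.int64(67)), (np.int64(66), np.int64(-38), np.int64(71)), (np.int64(67), np.int64(-52), np.int64(79))]
226 [(np.int64(-44), np.int64(-24), np.int64(177)), (np.int64(-38), np.int64(-34), np.int64(176)), (np.int64(70), np.int64(33), np.int64(4)), (np.int64(78), np.int64(21), np.int64(3)), (np.int64(57), np.int64(-11), np.int64(49)), (np.int64(59), np.int64(-25), np.int64(55)), (np.int64(63), np.int64(-39), np.int64(60)), (np.int64(63), np.int64(-54), np.int64(70))]
230 [(np.int64(-8), np.int64(7), np.int64(99)), (np.int64(55), np.int64(41), np.int64(1)), (np.int64(53), np.int64(21), np.int64(17)), (np.int64(68), np.int64(15), np.int64(2)), (np.int64(74), np.int64(2), np.int64(5)), (np.int64(82), np.in
[... 991 characters left out ...]
t64(-22), np.int64(-32), np.int64(99)), (np.int64(-16), np.int64(-43), np.int64(99)), (np.int64(-10), np.int64(-54), np.int64(100)), (np.int64(-3), np.int64(-64), np.int64(99)), (np.int64(61), np.int64(-38), np.int64(0)), (np.int64(6), np.int64(-88), np.int64(103))]
246 [(np.int64(-43), np.int64(-16), np.int64(101)), (np.int64(-36), np.int64(-26), np.int64(98)), (np.int64(-31), np.int64(-38), np.int64(100)), (np.int64(-24), np.int64(-48), np.int64(98)), (np.int64(-19), np.int64(-60), np.int64(101)), (np.int64(-12), np.int64(-70), np.int64(100)), (np.int64(-6), np.int64(-81), np.int64(99)), (np.int64(3), np.int64(-90), np.int64(95))]<stdin>:8: RuntimeWarning: invalid value encountered in cast
```

View pics/s6.png

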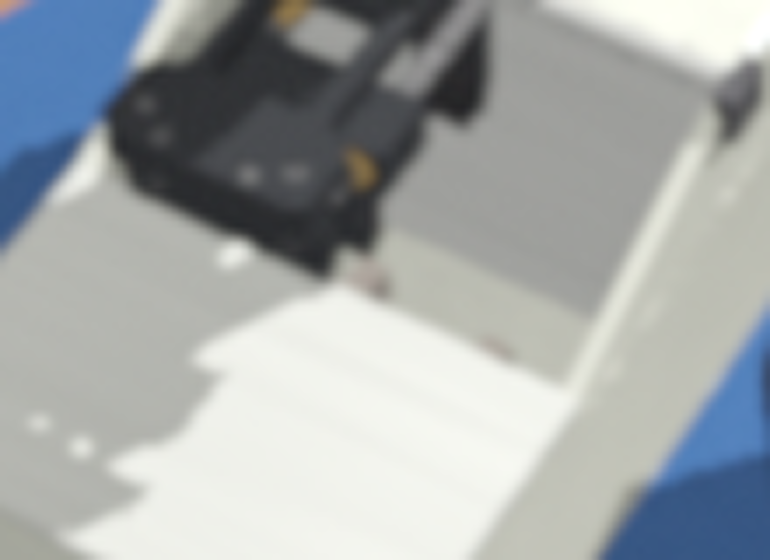

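The remaining toothed spots measure z≈17 mm at box (53,21), on the box floor, so the model has dropped in. The flap is still held open. Withdrawing straight up lets the flap follow the finger shut.

Request:
play_rows:
  linear:
    - [0,0,0.6]
    - [0,0,1.2]
    - [0,0,1.8]
    - [0,0,2.4]
    - [0,0,3]
    - [0,0,3.6]
    - [0,0,4.4]
    - [0,0,6]
    - [0,0,8]
    - [0,0,10]
  dr:
    - [0,0,0]
    - [0,0,0]
    - [0,0,0]
    - [0,0,0]
    - [0,0,0]
    - [0,0,0]
    - [0,0,0]
    - [0,0,0]
    - [0,0,0]
    - [0,0,0]
  gripper: [4.7,4.7,4.7,4.7,4.7,4.7,4.7,4.7,4.7,4.7]

```text
clock: 7.0
position: [0.5355, -0.0487, 0.2124]
tool_rot: [-3.14, 0.001, 0.381]
force: [-0.2, 0.4, 0.6]
grip_width: 0.0469
```

Request:
play_rows:
  linear:
    - [-1,2,2]
    - [-3,5,3]
    - [-5,9,3]
    - [-7,13,3]
    - [-9,17,3]
    - [-11,21,3]
    - [-13,25,3]
    - [-13,25,3]
    - [-13,25,3]
    - [-13,25,3]
  dr:
    - [0,0,0]
    - [0,0,0]
    - [0,0,0]
    - [0,0,0]
    - [0,0,0]
    - [0,0,0]
    - [0,0,0]
    - [0,0,0]
    - [0,0,0]
    - [0,0,0]
  gripper: [4.7,4.7,4.7,4.7,4.7,4.7,4.7,4.7,4.7,4.7]

```text
clock: 7.83
position: [0.4056, 0.2012, 0.2418]
tool_rot: [-3.142, 0.0, 0.383]
force: [-0.2, 0.2, 0.3]
grip_width: 0.0469
```

```bash
python3 - <<'E'
from h import *
where()
p,d=robot.read_camera('scene');q,e=robot.read_camera('top');W=cloud('top',e);z=W[...,2]
b=np.dstack([(W[...,:2]-o)@ex,(W[...,:2]-o)@ey])*1000
f=(b[...,0]>8)&(b[...,0]<80)&(abs(b[...,1])<75)
print('flap slope fit',np.polyfit(b[f][:,0],z[f]*1000,1),f.sum(),'expect .474,100')
W0=cloud('top',np.load('pics/top0.npy'))
print('ledge >106mm px',((b[...,0]>-112)&(b[...,0]<-5)&(abs(b[...,1])<85)&(z>.107)&(z<.2)).sum())
for n,(u,v) in dict(jar=(413,202),block=(338,166),bottle=(231,297),cup=(275,186)).items():
    s=np.s_[v-25:v+25,u-25:u+25]
    for w in(W0,W):
        bb=box(w[s].reshape(-1,3)[0]) if 0 else None
        k=(w[s][...,2]>.02)&(w[s][...,2]<.08); print(n,np.median(w[s][k],0).round(3),k.sum(),end=' | ')
    print()
cv2.imwrite('pics/end.png',np.hstack([cv2.resize(x,(400,300)) for x in(p,q)]))
E
```

```text
t7.83 tcp [325.   28.8] z241.8 psi 0.1 g 46.9 Bc [292.8  28.7] Ac [357.2  28.8] F [-0.2  0.2  0.3] rot [-3.142  0.     0.383] q6 1.39
flap slope fit [  0.47260577 102.10086464] 3862 expect .474,100
ledge >106mm px 0
jar [ 0.657 -0.227  0.045] 428 | jar [ 0.657 -0.227  0.045] 432 | 
block [ 0.721 -0.084  0.045] 783 | block [ 0.721 -0.084  0.045] 778 | 
bottle [0.466 0.099 0.048] 249 | bottle [0.466 0.099 0.047] 246 | 
cup [0.685 0.033 0.058] 751 | cup [0.685 0.033 0.058] 739 |
```

View pics/end.png

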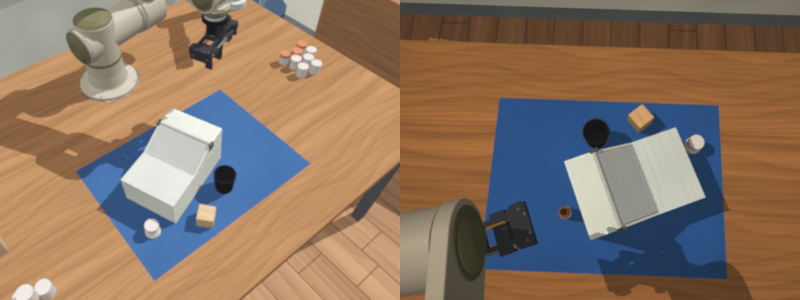

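The final views show an empty ledge (top half, around (680,165)), the flap shut, all four bystanders in place and the arm clear of everything.

```bash
python3 -c "
from rig import robot
print(robot.sign_off())"
```

```text
the job is handed in; nothing more can be done
None
```

The plaster model is in the waste box and the job is handed in at about 8 s on the robot's clock. I pushed the flap open with the front finger. With it held open, the rear finger, standing inside the U, pushed the model along the ledge until it dropped. I kept the flap open until the camera showed the model on the box floor, then lifted straight up so the flap swung shut.

**Last checks:**
- **Flap:** it is shut; its measured slope is 0.473 against 0.474 expected. Its surface reads about 2 mm high, which fits the plate's 3 mm thickness and the 2 mm calibration.
- **Ledge:** nothing is left on it.
- **Bystanders:** the jar, block, bottle and cup are where they were, to within 1 mm.
- **Robot:** it is clear of everything. The highest force among the readings taken was about 8 N.

With the flap closed the model can no longer be seen. That it is inside rests on its teeth measuring 17 mm above the table, on the box floor, just before I withdrew. No check failed or disagreed.

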